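Put the carving gouge back in its case

ROBOT

A 7-joint arm with a two-finger parallel gripper is mounted at the origin on the work surface. World frame = base frame: x ahead of the robot, y to its left, z up, the work surface at z = 0. Lengths are in m, angles in rad, forces in N, time in s.
With the tool pointing down it reaches from about 0.4 to 0.9 m from the base axis. Payload 5.6 kg.
Tool frame: the origin (TCP) lies midway between the tips of the shut fingers; the grasp point (between the pads) lies 19 mm behind it; z points along the fingers, y is the line along which they close (so a half turn about z gives the same grasp; the last joint's range is limited). The gripper opens to 92 mm and grips with 3 to 60 N. Pads are 20 mm wide; open, the fingers measure 128 mm over their backs; the gripper's body (75 mm by 189 mm) begins 69 mm behind the grasp point.
Start: joints at [-1.328, 0.468, -0.012, 1.603, 0.006, 1.071, -0.056], TCP at [0.183, 0.624, 0.215] pointing down, gripper open.
Joint ranges: [-2.53, 2.53], [-0.31, 2.02], [-1.57, 1.55], [0.28, 2.44], [-1.29, 4.43], [0.15, 1.84], [-2.92, 2.92]. Speed limits (rad/s): [2.57, 2.57, 3.14, 3.14, 3.14, 3.14, 3.14].

INTERFACE

Orientations are given as a 3x3 rotation matrix whose columns are the frame's x, y, z axes.
In Python, from station import env, effector, solver, viewer, workorder, search_frame, tip_of gives the robot as it stands. Calls block until the motion is done:
- env.reach(position, orientation): joint-space move of the TCP to a pose.
- env.movel(position, frame=None, rate=0.15): straight line of the TCP; frame=None keeps the orientation; rate is the mean speed in m/s.
- env.goto_joints(angles): joint-space move.
- effector.release() and effector.grasp(squeeze=None): open the fingers fully, or close them until they stop; squeeze is the grip in N (None keeps the last).
- env.pause(seconds).
- solver.inverse_kinematics(position, orientation): joint angles nearest the present ones, or None.
- env.sense(): the state.
- viewer.read_camera(name): name is "side" or "top" or "wrist"; returns (picture, depth): 480x640x3 uint8, red, green, blue; 480x640 float32, m along the optical axis (not along the pixel's ray), 0 where there is no reading.
- viewer.camera_info(name): a dict with "intrinsics" (3x3 intrinsics, pixels), "eye" and "rotation" of the camera in the world; the wrist camera has in their place "T_tool_cam" (4x4, takes a point from camera to tool coordinates, whose origin is the TCP and whose axes are the flange's). Camera axes: x right, y up, looking along -z (the intrinsics and any distortion apply to the point x, -y, -z); pixel columns grow to the right and rows downward; lengths in m; the calibration is good to about 2 mm. A picture is of the moment at which its call begins: read the wrist's pose just before it. camera_info takes no time and is no camera call.
A pose or a line that the arm cannot do raises env.PlanningError and nothing moves.
- workorder.finish_job(): hands the job in; it is judged then, once.
Trained networks look in the newest picture that a camera, given by its name, has taken for a name from the list of things; names that differ only in an ending like _2 or _b are one class to them, and where a whole thing is asked for, a point or a joint stands for the part that bears it (a point fixed in the world has none). Each returns a list of dicts, best first, with "score" (0 to 1); they miss things now and then, are a little off and sometimes report something else, mostly with a low value. They report only what shows in the picture. A call takes as long as a camera call. They do not tell look-alikes from the thing itself.
- search_frame(camera, name): "at" ([x, y, z] in m, in world coordinates, good to about 4 mm: the middle of the surface that is visible of it).
- tip_of(camera, name): "at" ([x, y, z] in m, in world coordinates, good to about 4 mm: a listed point, or the origin of a listed thing).
The state is a dict: "t": time; "joint_positions": joint angles; "joint_velocities": joint speeds; "tau": joint torques, N m; "ee_pos": TCP position; "tcp_rot": TCP orientation; "wrist_force": force on the tool from outside, world axes, zero at the start; "moment": the same for the moment, N m; "gripper_width": finger opening in m; "grasp_force": force on a finger pad.
Only numpy, scipy, OpenCV 4.12 (cv2) and the standard library are available. Lean on these libraries where they do the work, as an engineer would, in place of code of your own. Each camera call takes 0.05 s, during which the arm holds its last target. There are 200 camera calls.

TASK

Lift the lid of the tool case open until it leans back on its stop, without flinging it. Then take the gouge from the sloping stand and lay it gently, without dropping it, in the empty bay of the case, handle to the front like its neighbours and resting flat on both ribs. Leave the lid fully open so that the tools can be counted, and do not disturb the other tools or anything else on the bench.

Things in the scene. Friction and masses are not known exactly. Their poses are not given: they have to be found in the camera images.
- case: Wooden tool case, fixed, 210 (x) x 220 (y) x 50 mm high, walls and floor 6 mm. Origin: centre of its underside; x points from the front (latch, robot's side) to the hinge at the back rim, z up. Three equal bays side by side at y = -62, 0, 62 mm, each for one tool lengthwise, handle to the front, blade to the hinge; in its bay a handle's middle is at x = -32.5, z = 26 mm, axis level.
- lid (a joint): Opening angle of the case's lid, rad: 0 closed, 1.8 leaning back on its stop. The lid is a 210 x 220 x 8 mm board of 0.25 kg hinged along the case's back rim; a stiff friction stay holds it at any angle where it is left; moving it takes 2 to 4 N at its front edge. It begins closed or slightly ajar.
- lid_hinge (a point): Middle of the hinge line on the case's back rim, at the lid's underside, 50.5 mm above the bench (case x = 105 mm). It turns with the lid: its -x axis runs along the underside from hinge to front edge (210 mm), z is the outward normal of the lid's top face.
- lid_handle (a point): Middle of the steel bar handle (100 mm long, parallel to the hinge, about 10 mm thick) on the lid's top face: 180 mm from the hinge line along the lid, 35 mm off the top face (43 mm off the underside). Its axes turn with the lid.
- gouge: The carving gouge lying in the stand at 35 degrees, handle low, blade up; about 90 g. Round wooden handle 24 mm thick, 115 mm long, then a 10 mm ferrule and a 55 mm steel blade up to 16 mm wide. Origin: middle of the handle on its axis; butt 57.5 mm behind, tip 122.5 mm ahead. x axis from handle to blade.
- stand: Dark wooden sloping tool stand, fixed, base 170 x 75 mm. Origin: centre of its underside; +x is the way the gouge rises; the handle's middle lies 82 mm above the origin. Two forks, 40 mm wide, 10 mm thick, carry the handle 42 mm before and behind its middle (lugs reach 2 mm above its axis); a 26 mm plate stops the butt. Between the forks the handle is free on both sides.
- free_bay: Thin cork pad (50 x 34 x 1 mm) fixed to the case's floor in the empty bay. Origin: centre of its underside, 6 mm above the case's underside, 20 mm below where the handle's middle belongs; axes as the case's. A handle rests on two ribs (8 mm over the floor, 14 mm wide, at x = -42 and +42 mm) between lugs 12 mm high, gap 28 mm at foot, 33 at top. Free to the floor between the ribs.
- chisel: Straight chisel with the same handle as the gouge, lying in one of the other bays; stays there. Origin: middle of the handle on its axis. Axes: x along the tool from handle to blade, z up as it lies in its place.
- knife: Carving knife with the same handle, lying in the third bay; stays there. Origin: middle of the handle on its axis. Axes: x along the tool from handle to blade, z up as it lies in its place.
- hammer: Bystander: hammer lying on the bench, about 300 mm long. Origin: centre of its underside.
- branch: Bystander: upright piece of branch, 50 mm thick, 90 mm high. Origin: centre of its underside.
- glue: Bystander: white bottle, 56 mm thick, 140 mm high. Origin: centre of its underside.
- sanding_block: Bystander: cork sanding block 90 x 34 x 30 mm beside the case. Origin: centre of its underside.
- tape: Bystander: roll of paper tape lying flat, 90 mm across, 22 mm high. Origin: centre of its underside.
- offcut: Bystander: plywood offcut 70 x 45 x 20 mm beside the stand. Origin: centre of its underside.
- gouge_tip (a point): Tip of the gouge's blade, 122.5 mm ahead of the handle's middle.
Mind the look-alikes: they are no part of the job. What is shaped like the gouge but green is not meant.

How it is judged:
On the way:
1. the lid is open on its stop while the gouge still lies in the stand (value of joint lid above 1.72 rad and distance of gouge from where it was at the start of the episode below 0.03 m), for 0.2 s.
At the end, for the whole second after the job is handed in: The lid stands on its stop (over 1.72 of 1.8 rad); the gouge lies still in the empty bay, its handle's middle within 18 mm lengthwise and 8 mm sideways of its place and 15 to 25 mm above the pad's underside, parallel to the bay within 0.1 rad, blade to the hinge side (value of joint lid above 1.72 rad and horizontal distance between gouge and free_bay below 0.018 m and y of gouge in the frame of free_bay between -0.008 and 0.008 m and z of gouge in the frame of free_bay between 0.015 and 0.025 m and angle between the x axis of gouge and the x axis of case, either way round below 0.1 rad and x of gouge_tip in the frame of free_bay above 0.05 m and linear speed of gouge below 0.02 m/s); the robot touches nothing.
It fails at once if the lid is flung (over 3 rad/s) (velocity of joint lid above 3 rad/s).
It fails at once if the gouge is dropped (moves faster than 0.6 m/s while not touched by the fingers) (linear speed of gouge above 0.6 m/s and contact force between gouge and the fingers below 0.1 N).
It fails at once if a neighbouring tool in the case is moved more than 20 mm (distance of any of chisel, knife from where it was at the start of the episode above 0.02 m).
It fails at once if something else on the bench is moved more than 30 mm (distance of any of hammer, branch, glue, sanding_block, tape, offcut from where it was at the start of the episode above 0.03 m).
It also fails if it takes over 72 s, if anything falls off the work surface, if the arm or the gripper's body presses on something with over 40 N, if the wrist force passes 120 N, or if a joint passes its speed limit or range.

## Working session

There is one attempt and no reset: what is moved stays moved. The work goes in short steps, each a Python script; the robot and the scene stay as the last script left them, time stands still between calls to the robot, and variables do not carry over. Pictures are saved under pics/ and viewed, at most 10 in all, crops included, and the job is handed in when it is done.

```bash
ls; mkdir -p pics
python3 - <<'E'
from station import env, effector, solver, viewer, workorder, search_frame, tip_of
import cv2, numpy as np
ims=[]
for c in ("top","side"):
    p,d=viewer.read_camera(c); cv2.imwrite(f"pics/{c}0.png",p[:,:,::-1]); np.save(f"pics/{c}0.npy",d)
    i=viewer.camera_info(c); print(c,i["eye"],np.round(i["rotation"],3).tolist(),i["intrinsics"], [k for k in i])
    for n in ["case","lid","gouge","stand","lid_handle","lid_hinge","gouge_tip","hammer","branch","glue","sanding_block","tape","offcut"]:
        r=tip_of(c,n); print(n,[(np.round(x["at"],3).tolist(),round(x["score"],2)) for x in r[:3]])
print(env.sense()["t"])
E
```

```text
pics
top [0.29659558 0.02356805 1.53255765] [[0.016, 0.987, -0.162], [-1.0, 0.015, -0.013], [-0.01, 0.162, 0.987]] [[524.23516266   0.         317.61468359]
 [  0.         524.23516266 236.44752552]
 [  0.           0.           1.        ]] ['intrinsics', 'eye', 'rotation']
case [([0.543, 0.079, -0.005], 0.74)]Traceback (most recent call last):
  File "<stdin>", line 8, in <module>
ValueError: it knows: branch, case, chisel, free_bay, glue, gouge, gouge_tip, hammer, knife, lid_handle, lid_hinge, offcut, sanding_block, stand, tape
```

```bash
cat > h.py <<'E'
from station import env, effector, solver, viewer, workorder, search_frame, tip_of
import cv2, numpy as np
def cloud(c,d,pose=None):
    i=viewer.camera_info(c);K=i["intrinsics"]
    v,u=np.mgrid[:480,:640]
    P=np.dstack([(u-K[0,2])/K[0,0]*d,-(v-K[1,2])/K[1,1]*d,-d])
    if c=="wrist":
        T=i["T_tool_cam"];P=P@T[:3,:3].T+T[:3,3];s=pose
        return P@np.array(s["tcp_rot"]).T+s["ee_pos"]
    return P@np.array(i["rotation"]).T+i["eye"]
def px(c,p):
    i=viewer.camera_info(c);K=i["intrinsics"];q=(np.array(p)-i["eye"])@np.array(i["rotation"])
    return (K[0,0]*q[0]/-q[2]+K[0,2], -K[1,1]*q[1]/-q[2]+K[1,2])
E
python3 - <<'E'
from h import *
for c in ("top","side"):
    p,d=viewer.read_camera(c); cv2.imwrite(f"pics/{c}0.png",p[:,:,::-1]); np.save(f"pics/{c}0.npy",cloud(c,d))
    for n in ["case","gouge","stand","lid_handle","lid_hinge","gouge_tip","hammer","branch","glue","sanding_block","tape","offcut"]:
        r=tip_of(c,n); print(n,[(np.round(x["at"],3).tolist(),round(x["score"],2),np.round(px(c,x["at"])).tolist()) for x in r[:3]])
print(env.sense()["t"])
E
```

```text
case [([0.544, 0.079, -0.005], 0.75, [306.0, 238.0])]
gouge [([0.314, -0.149, 0.018], 0.85, [384.0, 317.0]), ([0.542, -0.333, 0.079], 0.66, [451.0, 236.0]), ([0.358, -0.343, 0.014], 0.65, [451.0, 303.0])]
stand [([0.547, -0.335, -0.001], 0.82, [445.0, 239.0])]
lid_handle [([0.474, 0.074, 0.111], 0.94, [305.0, 256.0])]
lid_hinge [([0.649, 0.087, 0.049], 0.83, [303.0, 199.0])]
gouge_tip [([0.644, -0.342, 0.15], 0.83, [460.0, 194.0]), ([0.24, -0.3, 0.015], 0.67, [437.0, 345.0]), ([0.353, -0.035, 0.011], 0.56, [344.0, 303.0])]
hammer [([0.536, 0.422, -0.001], 0.94, [190.0, 239.0])]
branch [([0.769, -0.042, -0.0], 0.75, [347.0, 165.0]), ([0.54, -0.447, 0.002], 0.53, [484.0, 242.0]), ([0.547, 0.078, -0.007], 0.28, [306.0, 237.0])]
glue [([0.758, -0.158, -0.002], 0.73, [385.0, 169.0])]
sanding_block [([0.596, -0.075, 0.002], 0.56, [358.0, 221.0])]
tape [([0.758, 0.18, 0.004], 0.55, [274.0, 167.0])]
offcut [([0.54, -0.442, 0.001], 0.62, [482.0, 241.0]), ([0.593, -0.077, 0.0], 0.35, [358.0, 222.0])]
case [([0.548, 0.077, -0.0], 0.58, [307.0, 291.0]), ([0.762, -0.041, 0.003], 0.48, [255.0, 246
[... 152 characters left out ...]
)]
stand [([0.545, -0.336, 0.0], 0.84, [357.0, 208.0]), ([0.48, 0.074, 0.107], 0.68, [332.0, 267.0])]
lid_handle [([0.48, 0.075, 0.106], 0.69, [332.0, 267.0])]
lid_hinge [([0.648, 0.08, 0.055], 0.69, [273.0, 267.0])]
gouge_tip [([0.64, -0.338, 0.151], 0.63, [330.0, 162.0]), ([0.756, 0.184, 0.0], 0.55, [221.0, 296.0])]
hammer [([0.537, 0.42, 0.003], 0.77, [255.0, 386.0])]
branch [([0.765, -0.042, 0.004], 0.76, [255.0, 245.0])]
glue [([0.755, -0.16, -0.0], 0.82, [275.0, 224.0]), ([0.648, 0.082, 0.051], 0.46, [272.0, 269.0])]
sanding_block [([0.594, -0.073, 0.001], 0.61, [312.0, 253.0])]
tape [([0.755, 0.183, 0.0], 0.62, [221.0, 296.0])]
offcut [([0.539, -0.446, 0.0], 0.45, [369.0, 191.0])]
1.4
```

View pics/top0.png

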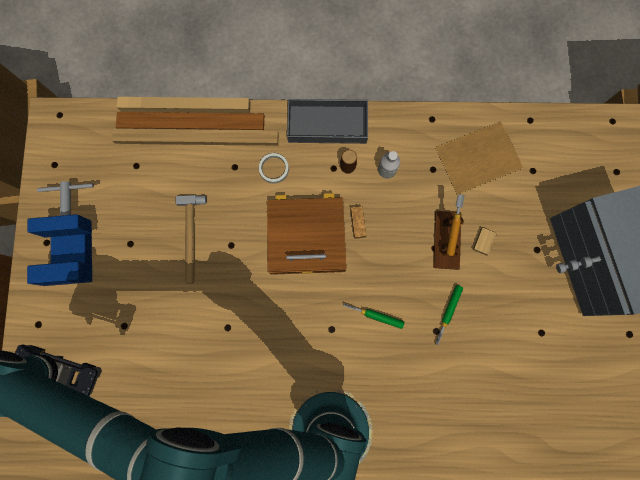

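View pics/side0.png

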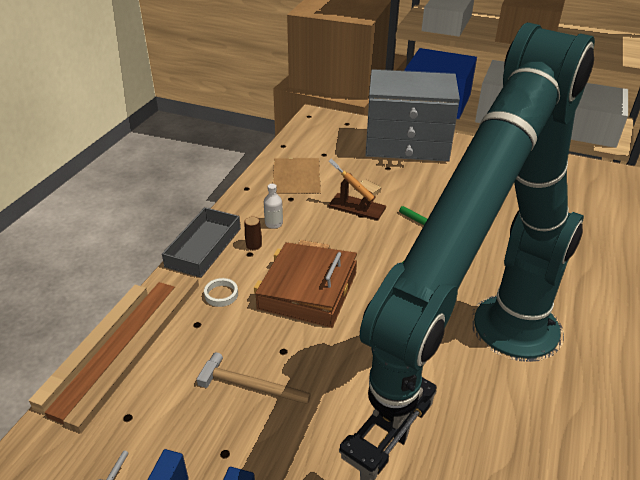

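Top view: case at (306,235), lid closed or slightly ajar, with its bar handle at (306,256). Candidates for the gouge are the orange one on the dark stand at (455,228), a green one lying at (383,317) and a green one at (450,303). By the description it is the orange one. Next I fit the geometry and check that choice in a crop.

Run:
```python
from h import *
p=cv2.imread("pics/top0.png");P=np.load("pics/top0.npy")
# gouge crop
cv2.imwrite("pics/gcrop.png",cv2.resize(p[180:285,405:545],None,fx=5,fy=5,interpolation=cv2.INTER_CUBIC))
# lid plane
Q=P[200:268,272:342].reshape(-1,3)
Q=Q[(Q[:,2]>.04)&(Q[:,2]<.085)]
for _ in range(4):
    A=np.c_[Q[:,:2],np.ones(len(Q))];s=np.linalg.lstsq(A,Q[:,2],rcond=None)[0];r=Q[:,2]-A@s;Q=Q[abs(r)<max(.002,2*r.std())]
print("plane",s,len(Q),r.std(),"angle",np.arctan(-s[0]), "z@hinge",s@[.649,.08,1])
M=np.zeros(P.shape[:2],np.uint8);M[185:280,255:356]=((abs(P[...,2]-P[...,:2]@s[:2]-s[2])<.006)&(P[...,2]>.04))[185:280,255:356]*255
M=cv2.morphologyEx(M,cv2.MORPH_OPEN,np.ones((3,3)))
pts=P[M>0][:,:2].astype(np.float32)
rect=cv2.minAreaRect(pts);print("rect",rect,cv2.boxPoints(rect).round(4).tolist())
B=P[245:268,275:338].reshape(-1,3);B=B[B[:,2]-B[:,:2]@s[:2]-s[2]>.025]
c=B.mean(0);v=np.linalg.svd(B-c)[2][0];print("bar",c,v,len(B),B.min(0),B.max(0))
# gouge
h=cv2.cvtColor(p,cv2.COLOR_BGR2HSV)
m=np.zeros(M.shape,bool);m[195:262,435:470]=((h[...,0]>8)&(h[...,0]<22)&(h[...,1]>190)&(h[...,2]>120)&(P[...,2]>.035))[195:262,435:470]
G=P[m];c=np.median(G,0);v=np.linalg.svd(G-G.mean(0))[2][0];print("gouge",len(G),c,v,G.min(0),G.max(0))
```

```text
plane [-0.0948546  -0.00398922  0.12067759] 4095 0.002533768339946464 angle 0.09457164050697095 z@hinge 0.058797818253074535
rect ((0.5455380082130432, 0.07730287313461304), (0.2100345492362976, 0.2194632589817047), 2.9793481826782227) [[0.4350000023841858, 0.18140000104904175], [0.446399986743927, -0.037700001150369644], [0.6560999751091003, -0.026799999177455902], [0.6446999907493591, 0.1923000067472458]]
bar [0.46767464 0.072023   0.16576751] [ 0.12408559  0.03546685 -0.99163747] 166 [0.29659558 0.02081915 0.10094898] [0.4818774  0.12722829 1.53255765]
gouge 248 [ 0.54064056 -0.33624203  0.09178218] [-0.82464027  0.05220809 -0.56324306] [ 0.49036793 -0.34878881  0.05338385] [ 0.59349302 -0.32499254  0.13189514]
```

View pics/gcrop.png

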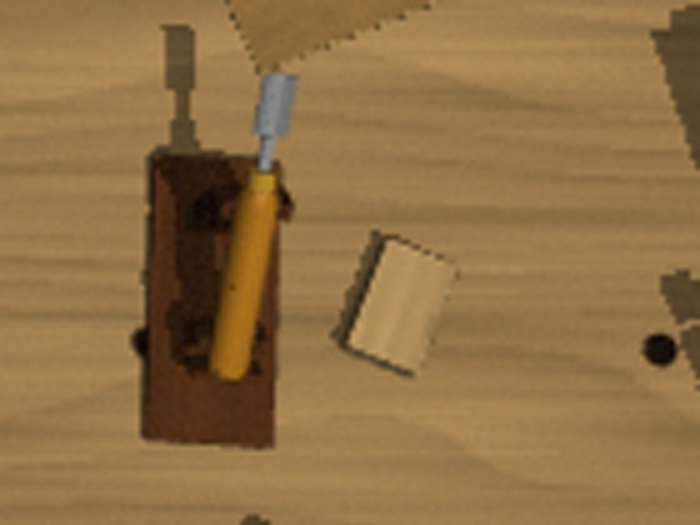

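Confirmed: the orange gouge lies on the dark stand, with its handle running from (228,375) to (262,180) in the crop and the blade at (275,100). Now a feasibility check for opening the lid.

```bash
cat >> h.py <<'E'
YAW=0.052;HG=np.array([.6504,.0828,.0505])
Rz=lambda a:np.array([[np.cos(a),-np.sin(a),0],[np.sin(a),np.cos(a),0],[0,0,1]])
C=Rz(YAW)
def lidpt(th,d=.18,h=.043,y=0):
    return HG+C@[-d*np.cos(th)+h*np.sin(th),y,d*np.sin(th)+h*np.cos(th)]
def orient(al,s=1):  # tool z tilted: al>0 points to robot, al<0 away; closing in case xz plane
    z=np.array([-np.sin(al),0,-np.cos(al)]);y=s*np.array([np.cos(al),0,-np.sin(al)])
    return C@np.c_[np.cross(y,z),y,z]
def grip(p,R): return np.array(p)+.019*R[:,2]
E
python3 - <<'E'
from h import *
for s in (1,-1):
  for th in (.095,.5,.9,1.2,1.5,1.8):
    o=[]
    for al in np.arange(-.4,1.5,.1):
        R=orient(al,s);q=solver.inverse_kinematics(grip(lidpt(th),R),R)
        if q is not None:o.append(round(al,1))
    print(s,th,o)
# push: tool closed, closing along case y, pointing forward
for th in (1.0,1.4,1.8):
    o=[]
    for b in np.arange(0,1.6,.2):
        z=np.array([np.sin(b),0,-np.cos(b)]);
        for s in (1,-1):
            y=np.array([0,s,0.]);R=C@np.c_[np.cross(y,z),y,z]
            if solver.inverse_kinematics(lidpt(th,.18,0),R) is not None:o.append((round(b,1),s))
    print("push",th,o)
print(env.sense()["t"])
E
```

```text
1 0.095 [np.float64(-0.4), np.float64(-0.3), np.float64(-0.2), np.float64(-0.1), np.float64(-0.0), np.float64(0.1), np.float64(0.2), np.float64(0.3), np.float64(0.4), np.float64(0.5), np.float64(0.6), np.float64(0.7), np.float64(0.8), np.float64(0.9), np.float64(1.0)]
1 0.5 [np.float64(-0.4), np.float64(-0.3), np.float64(-0.2), np.float64(-0.1), np.float64(-0.0), np.float64(0.1), np.float64(0.2), np.float64(0.3), np.float64(0.4), np.float64(0.5), np.float64(0.6), np.float64(0.7), np.float64(0.8), np.float64(0.9)]
1 0.9 [np.float64(-0.4), np.float64(-0.3), np.float64(-0.2), np.float64(-0.1), np.float64(-0.0), np.float64(0.1), np.float64(0.2), np.float64(0.3), np.float64(0.4), np.float64(0.5), np.float64(0.6), np.float64(0.7)]
1 1.2 [np.float64(-0.4), np.float64(-0.3), np.float64(-0.2), np.float64(-0.1), np.float64(-0.0), np.float64(0.1), np.float64(0.2), np.float64(0.3), np.float64(0.4), np.float64(0.5), np.float64(0.6)]
1 1.5 [np.float64(-0.4), np.float64(-0.3), np.float64(-0.2), np.float64(-0.1), np.float64(-0.0), np.float64(0.1), np.float64(0.2), np.float64(0.3), np.float64(0.4), n
[... 1673 characters left out ...]
, (np.float64(0.8), 1), (np.float64(0.8), -1)]
push 1.4 [(np.float64(0.0), 1), (np.float64(0.0), -1), (np.float64(0.2), 1), (np.float64(0.2), -1), (np.float64(0.4), 1), (np.float64(0.4), -1), (np.float64(0.6), 1), (np.float64(0.6), -1), (np.float64(0.8), 1), (np.float64(0.8), -1), (np.float64(1.0), 1), (np.float64(1.0), -1)]
push 1.8 [(np.float64(0.0), 1), (np.float64(0.0), -1), (np.float64(0.2), 1), (np.float64(0.2), -1), (np.float64(0.4), 1), (np.float64(0.4), -1), (np.float64(0.6), 1), (np.float64(0.6), -1), (np.float64(0.8), 1), (np.float64(0.8), -1), (np.float64(1.0), 1), (np.float64(1.0), -1), (np.float64(1.2), 1), (np.float64(1.2), -1), (np.float64(1.4), 1), (np.float64(1.4), -1)]
1.4
```

Run:
```python
from h import *
q0=np.array(env.sense()["joint_positions"]);best=min((1,-1),key=lambda s:abs(np.array(solver.inverse_kinematics(grip(lidpt(.095),orient(.1,s)),orient(.1,s)))-q0).max())
print("s",best)
R=orient(.1,best);g=grip(lidpt(.095),R)
env.reach(g-.09*R[:,2],R)
env.movel(g,rate=.12)
print("f",env.sense()["wrist_force"])
effector.grasp(8)
s=env.sense();print(s["t"],s["gripper_width"],s["grasp_force"],s["wrist_force"])
for th in np.arange(.2,1.01,.1):
    R=orient(min(th,.65),best)
    try: env.movel(grip(lidpt(th),R),frame=R,rate=.1)
    except env.PlanningError as e: print(th,e);break
    s=env.sense();print(round(th,2),round(s["t"],2),round(s["gripper_width"],4),np.round(s["wrist_force"],1))
    if np.linalg.norm(s["wrist_force"])>50:break
p,d=viewer.read_camera("side");cv2.imwrite("pics/s1.png",p[:,:,::-1])
```

```text
s 1
f [ 0.31197526 -1.39821768  0.4796365 ]
5.7417 0.010490509926230887 7.999729290604591 [ 2.5902809   0.47682858 -1.51616109]
0.2 6.08 0.0107 [ 1.8  1.4 -0.7]
0.3 6.42 0.0109 [ 2.3  1.  -1.2]
0.4 6.75 0.0103 [ 3.5  0.9 -1.3]
0.5 7.08 0.0108 [ 2.2  0.2 -1.2]
0.6 7.42 0.0106 [ 1.8  0.3 -1.9]
0.7 7.75 0.0108 [ 1.7  0.8 -1.9]
0.8 8.08 0.0106 [0.6 0.1 0.5]
0.9 8.42 0.0109 [-1.6  0.2  4.4]
1.0 8.75 0.0105 [-1.7 -0.6  7.8]
```

View pics/s1.png

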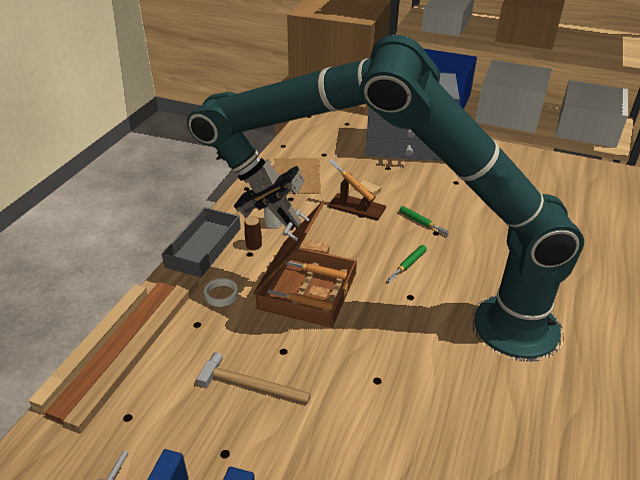

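The lid stands at about 1.0 rad, held at its bar, with nothing disturbed. Next I release it, go round to the front and push the underside onto the stop.

```bash
cat >> h.py <<'E'
def pushR(b,s=1):
    z=np.array([np.sin(b),0,-np.cos(b)]);y=np.array([0,s,0.]);return C@np.c_[np.cross(y,z),y,z]
E
python3 - <<'E'
from h import *
effector.release()
s=env.sense();R=np.array(s["tcp_rot"]);print(s["t"],s["wrist_force"])
env.movel(s["ee_pos"]-.1*R[:,2],rate=.2)
env.movel(np.array(env.sense()["ee_pos"])+[-.05,0,.1],frame=orient(.2),rate=.2)
q=np.array(env.sense()["joint_positions"])
start=lidpt(.9,.18,-.05)
s_=min((1,-1),key=lambda k:abs(np.array(solver.inverse_kinematics(start,pushR(.5,k)))-q).max())
env.reach(start+[-.06,0,.22],pushR(.3,s_))
effector.grasp(5)
env.movel(start+[-.04,0,0],frame=pushR(.6,s_),rate=.2)
print("s",s_,env.sense()["t"],env.sense()["wrist_force"])
p,d=viewer.read_camera("side");cv2.imwrite("pics/s2.png",p[:,:,::-1])
E
```

```text
10.05 [-0.11040518  0.69291771 -0.47043089]Traceback (most recent call last):
  File "<stdin>", line 4, in <module>
station.PlanningError: the arm cannot follow that straight line within its joint ranges
```

Run:
```python
from h import *
s=env.sense();R=np.array(s["tcp_rot"])
for f in (.07,.05,.03,.015,0):
    try: env.movel(s["ee_pos"]-f*R[:,2],rate=.2); print("back",f); break
    except env.PlanningError: pass
env.movel(np.array(env.sense()["ee_pos"])+[0,0,.13],frame=orient(.35),rate=.2)
q=np.array(env.sense()["joint_positions"])
start=lidpt(.9,.18,-.05)
s_=min((1,-1),key=lambda k:abs(np.array(solver.inverse_kinematics(start,pushR(.5,k)))-q).max())
env.reach(start+[-.06,0,.22],pushR(.3,s_))
effector.grasp(5)
env.movel(start+[-.04,0,0],frame=pushR(.6,s_),rate=.2)
print("s",s_,env.sense()["t"],env.sense()["wrist_force"])
p,d=viewer.read_camera("side");cv2.imwrite("pics/s2.png",p[:,:,::-1])
```

```text
back 0.03Traceback (most recent call last):
  File "<stdin>", line 12, in <module>
station.PlanningError: the arm cannot follow that straight line within its joint ranges
```

Run:
```python
from h import *
start=lidpt(.9,.18,-.05)
R=np.array(env.sense()["tcp_rot"]);k=int(np.sign(R[:,1]@C[:,1]))
print(k,env.sense()["ee_pos"],start,env.sense()["t"])
for b in (.5,.4,.3,.2,.1):
    try: env.movel(start+[-.02,0,0],frame=pushR(b,k),rate=.2);break
    except env.PlanningError: pass
print("b",b,env.sense()["t"],env.sense()["wrist_force"])
p,d=viewer.read_camera("side");cv2.imwrite("pics/s2.png",p[:,:,::-1])
P=cloud("side",d);print([(r["at"].round(3) if hasattr(r["at"],"round") else r["at"],r["score"]) for r in tip_of("side","lid_handle")])
```

```text
1 [0.43954006 0.0749619  0.38044167] [0.49954804 0.07494862 0.16041835] 13.5417
b 0.5 14.9583 [-0.17823203 -0.33781198 -0.33828122]
[([0.5906, 0.081, 0.2226], 0.74)]
```

View pics/s2.png

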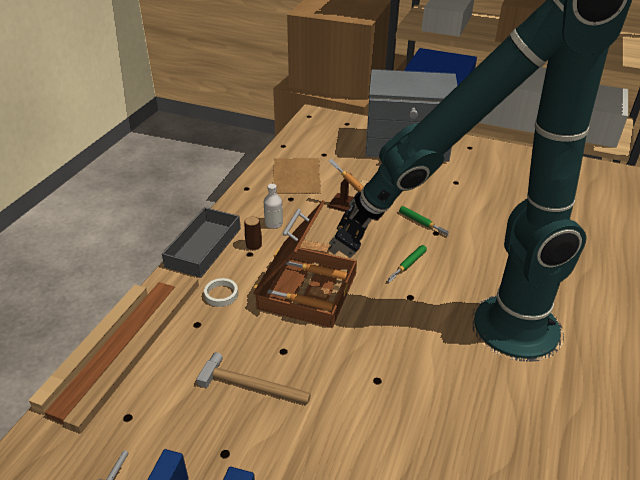

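Run:
```python
from h import *
for th in [1.0,1.2,1.35,1.5,1.6,1.7,1.75,1.8,1.83,1.86,1.89]:
    b0=.5+.4*(th-.95)/.85
    for b in (b0,b0-.1,b0-.2,b0-.3):
        R=pushR(b)
        try: env.movel(lidpt(th,.17,-.006),frame=R,rate=.08);break
        except env.PlanningError: pass
    else: print("no",th);break
    s=env.sense();f=np.array(s["wrist_force"]);print(th,round(b,2),round(s["t"],2),f.round(1))
    if f@C[:,0]<-12: break
p,d=viewer.read_camera("side");print([r["at"].round(3) for r in tip_of("side","lid_handle")],lidpt(1.8))
p,d=viewer.read_camera("top");print([r["at"].round(3) for r in tip_of("top","lid_handle")])
s=env.sense();env.movel(lidpt(1.5,.2,-.1),frame=pushR(.5),rate=.2)
env.movel(lidpt(1.5,.2,-.1)+[-.05,0,.15],frame=pushR(.2),rate=.25)
effector.release()
P={}
for c in("side","top"):
    p,d=viewer.read_camera(c);cv2.imwrite(f"pics/{c}3.png",p[:,:,::-1]);np.save(f"pics/{c}3.npy",cloud(c,d))
    for n in("lid_handle","gouge","gouge_tip","free_bay","chisel","knife","stand"):print(c,n,[(r["at"].round(3),round(r["score"],2)) for r in tip_of(c,n)[:3]])
print(env.sense()["t"])
```

```text
1.0 0.52 16.21 [-0.4  0.3 -0.6]
1.2 0.62 16.78 [-2.  -0.7 -1.8]
1.35 0.59 17.25 [ 0.  -0.3  0.2]
1.5 0.56 17.72 [ 0.6 -0.2 -0.5]
1.6 0.61 18.08 [-1.5  0.8 -1.4]
1.7 0.65 18.45 [-0.3 -0.4  0.6]
1.75 0.68 18.98 [-2.2  0.9 -0. ]
1.8 0.7 19.42 [-0.6 -0.5 -0.1]
1.83 0.71 19.72 [-30.   -2.3  18.2]Traceback (most recent call last):
  File "<stdin>", line 11, in <module>
AttributeError: 'list' object has no attribute 'round'. Did you mean: 'count'?
```

The force jumped to 30 N, so the lid is on its stop. I back off and measure the gouge and the bay.

Run:
```python
from h import *
a=lambda r:np.round(r["at"],3).tolist()
env.movel(lidpt(1.6,.2,-.06),frame=pushR(.5),rate=.2)
env.movel(lidpt(1.5,.2,-.1)+[-.05,0,.15],frame=pushR(.2),rate=.25)
effector.release()
print(lidpt(1.8))
for c in("side","top"):
    p,d=viewer.read_camera(c);cv2.imwrite(f"pics/{c}3.png",p[:,:,::-1]);np.save(f"pics/{c}3.npy",cloud(c,d))
    for n in("lid_handle","gouge","gouge_tip","free_bay","chisel","knife","stand"):print(c,n,[(a(r),round(r["score"],2)) for r in tip_of(c,n)[:3]])
print(env.sense()["t"])
```

```text
[0.73305994 0.0871022  0.21602288]
side lid_handle [([0.738, 0.089, 0.214], 0.58)]
side gouge [([0.312, -0.149, 0.012], 0.87), ([0.545, -0.334, 0.078], 0.83), ([0.356, -0.346, 0.011], 0.76)]
side gouge_tip [([0.642, -0.34, 0.151], 0.86), ([0.244, -0.297, 0.012], 0.61), ([0.354, -0.031, 0.01], 0.56)]
side free_bay [([0.513, 0.079, 0.005], 0.73)]
side chisel [([0.513, 0.138, 0.023], 0.58)]
side knife [([0.517, 0.01, 0.025], 0.62)]
side stand [([0.549, -0.334, 0.002], 0.95)]
top lid_handle [([0.733, 0.091, 0.218], 0.59)]
top gouge [([0.315, -0.15, 0.017], 0.98), ([0.545, -0.336, 0.08], 0.96), ([0.357, -0.343, 0.008], 0.83)]
top gouge_tip [([0.352, -0.032, 0.009], 0.61), ([0.644, -0.342, 0.149], 0.59), ([0.241, -0.296, 0.015], 0.58)]
top free_bay []
top chisel []
top knife [([0.521, 0.013, 0.022], 0.43)]
top stand [([0.548, -0.333, -0.0], 0.98)]
24.0417
```

View pics/top3.png

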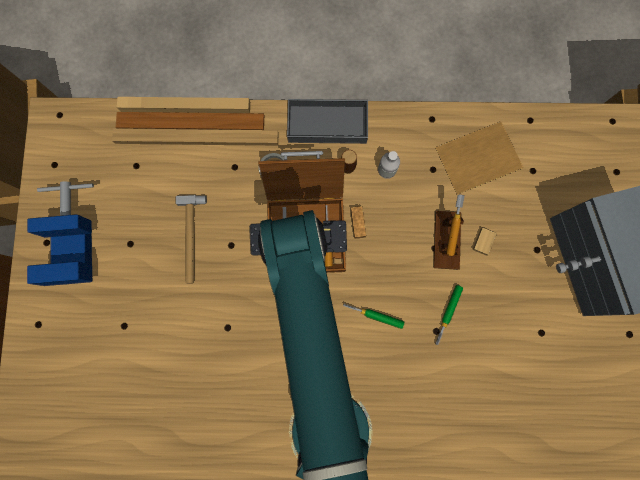

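The lid handle measures (0.735, 0.09, 0.216), as expected for 1.8 rad, so the lid is on its stop. In the top picture the gouge is still at (455,228). I look into the case with the wrist camera before taking the gouge.

Run:
```python
from h import *
R=pushR(0.0)
env.reach([.50,.076,.36],R)
s=env.sense();p,d=viewer.read_camera("wrist");cv2.imwrite("pics/w1.png",p[:,:,::-1]);np.save("pics/w1.npy",cloud("wrist",d,s))
for n in("free_bay","chisel","knife"):print(n,[(np.round(r["at"],4).tolist(),round(r["score"],2)) for r in tip_of("wrist",n)[:2]])
print(s["t"])
```

```text
free_bay [([0.5123, 0.0772, 0.0036], 0.75)]
chisel [([0.509, 0.1367, 0.0247], 0.65)]
knife [([0.5207, 0.0096, 0.0275], 0.8)]
24.3833
```

View pics/w1.png

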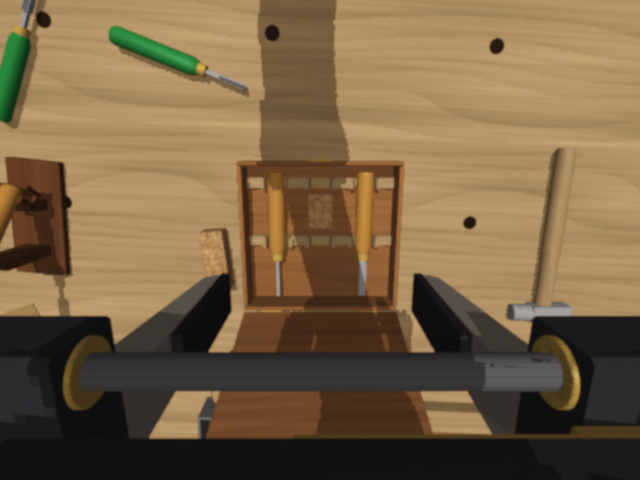

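The wrist view shows the cork pad of the empty middle bay at (320,210), with a tool on either side at (277,215) and (366,215). Now I grasp the gouge.

```bash
cat >> h.py <<'E'
GC=np.array([.546,-.335,.082]);GY=-.062;GS=np.deg2rad(35)
def gframe(yaw,sl):
    x=np.array([np.cos(sl)*np.cos(yaw),np.cos(sl)*np.sin(yaw),np.sin(sl)]);y=np.array([-np.sin(yaw),np.cos(yaw),0]);return np.c_[x,y,np.cross(x,y)]
def toolR(G,k=1):  # tool z=-z_g, y=k*y_g
    y=k*G[:,1];z=-G[:,2];return np.c_[np.cross(y,z),y,z]
def tcp(c,G,a=.012,up=-.009): return np.array(c)+a*G[:,0]+up*G[:,2]
E
python3 - <<'E'
from h import *
p=cv2.imread("pics/w1.png");P=np.load("pics/w1.npy");h=cv2.cvtColor(p,cv2.COLOR_BGR2HSV)
for u0,u1 in((262,292),(350,382)):
    m=np.zeros(P.shape[:2],bool);m[165:262,u0:u1]=((h[...,0]<22)&(h[...,1]>180)&(h[...,2]>110)&(P[...,2]>.028))[165:262,u0:u1]
    Q=P[m];v=np.linalg.svd(Q[:,:2]-Q[:,:2].mean(0))[2][0];print(len(Q),Q.mean(0).round(4),"yaw",np.arctan(v[1]/v[0]).round(4),Q.min(0).round(3),Q.max(0).round(3))
G=gframe(GY,GS);R=toolR(G,1);t=tcp(GC,G);n=G[:,2]
env.reach(t+.12*n+[0,0,.04],R)
s=env.sense();c,d=viewer.read_camera("wrist");cv2.imwrite("pics/w2.png",c[:,:,::-1])
for nm in("gouge","gouge_tip","stand"):print(nm,[(np.round(r["at"],4).tolist(),round(r["score"],2)) for r in tip_of("wrist",nm)[:2]])
env.movel(t+.06*n,rate=.2)
env.movel(t,rate=.1)
print("f",env.sense()["wrist_force"]);effector.grasp(25)
s=env.sense();print(s["t"],s["gripper_width"],s["grasp_force"],s["wrist_force"],s["ee_pos"]-t)
E
```

```text
119 [0.4824 0.015  0.0391] yaw 0.1424 [0.432 0.    0.03 ] [0.566 0.071 0.529]
10 [0.5058 0.1255 0.0302] yaw 0.0577 [0.457 0.123 0.028] [0.562 0.129 0.033]
gouge [([0.5443, -0.3337, 0.0796], 0.72)]
gouge_tip [([0.6439, -0.3444, 0.1539], 0.85)]
stand [([0.7601, -0.1617, 0.0019], 0.73)]Traceback (most recent call last):
  File "<stdin>", line 11, in <module>
station.PlanningError: the arm cannot follow that straight line within its joint ranges
```

Run:
```python
from h import *
G=gframe(GY,GS);t=tcp(GC,G);n=G[:,2]
print(np.round(env.sense()["joint_positions"],2),env.sense()["t"])
for sl in (GS,.45,.3,.15,0):
  H=gframe(GY,sl)
  for k in(1,-1):
    for f in(.12,.06,0):
        q=solver.inverse_kinematics(t+f*n,toolR(H,k));print(round(sl,2),k,f,None if q is None else np.round(q,2))
```

```text
[ 1.21  0.47 -0.62  2.11 -0.59  0.16  2.78] 27.0
0.61 1 0.12 [ 1.31  0.34 -0.66  2.14 -0.61  0.28  2.79]
0.61 1 0.06 [ 1.21  0.47 -0.62  2.12 -0.59  0.16  2.78]
0.61 1 0 [ 1.38  0.75 -0.93  2.06  1.35  0.21  0.98]
0.61 -1 0.12 [ 0.17  0.29  0.66  2.21 -1.28  0.58  0.22]
0.61 -1 0.06 [ 0.88  0.4  -0.22  2.14 -1.18  0.28  0.17]
0.61 -1 0 [ 1.38  0.75 -0.93  2.06  1.35  0.21 -2.16]
0.45 1 0.12 [ 0.85  0.28 -0.2   2.07 -0.45  0.46  2.55]
0.45 1 0.06 [ 0.79  0.4  -0.18  2.04 -0.49  0.36  2.57]
0.45 1 0 [ 0.75  0.52 -0.19  2.   -0.51  0.28  2.59]
0.45 -1 0.12 [-0.22  0.45  1.13  2.13 -1.13  0.78 -0.01]
0.45 -1 0.06 [-0.06  0.51  0.88  2.09 -1.23  0.69  0.04]
0.45 -1 0 [ 0.26  0.53  0.43  2.03 -1.16  0.48 -0.02]
0.3 1 0.12 [ 0.48  0.3   0.18  1.99 -0.36  0.63  2.42]
0.3 1 0.06 [ 0.46  0.41  0.17  1.96 -0.43  0.55  2.45]
0.3 1 0 [ 0.46  0.53  0.13  1.92 -0.46  0.48  2.46]
0.3 -1 0.12 [-0.35  0.67  1.36  2.04 -1.09  1.02 -0.1 ]
0.3 -1 0.06 [-0.23  0.67  1.12  2.   -1.11  0.88 -0.13]
0.3 -1 0 [-0.22  0.83  1.11  1.96 -1.28  0.93 -0.07]
0.15 1 0.12 [ 0.43  0.35  0.19  1.89 -0.2   0.79  2.24]
0.15 1 0.06 [ 0.38  0.46  0.21  1.86 -0.25  0.72  2.26]
0.15 1 0 [ 0.35  0.57  0.23  1.81 -0.32  0.66  2.28]
0.15 -1 0.12 [-0.35  0.73  1.35  1.94 -0.95  1.12 -0.25]
0.15 -1 0.06 [-0.32  0.9   1.34  1.9  -1.12  1.16 -0.19]
0.15 -1 0 [-0.3   1.06  1.33  1.85 -1.27  1.2  -0.17]
0 1 0.12 [ 0.39  0.41  0.19  1.79 -0.09  0.95  2.13]
0 1 0.06 [ 0.34  0.52  0.23  1.75 -0.14  0.89  2.14]
0 1 0 [ 0.3   0.63  0.26  1.7  -0.2   0.84  2.16]
0 -1 0.12 [-0.33  0.81  1.35  1.83 -0.85  1.23 -0.35]
0 -1 0.06 [-0.31  0.96  1.34  1.79 -1.    1.26 -0.32]
0 -1 0 [-0.29  1.1   1.33  1.74 -1.13  1.28 -0.31]
```

Run:
```python
from h import *
G=gframe(GY,GS);R=toolR(gframe(GY,.4),1);z=R[:,2];t=GC+.012*G[:,0]+.009*z
env.reach(t-.14*z,R)
env.movel(t-.05*z,rate=.25)
env.movel(t,rate=.1)
print("f",env.sense()["wrist_force"])
effector.grasp(25)
s=env.sense();print(s["t"],s["gripper_width"],s["grasp_force"],s["wrist_force"],s["ee_pos"]-t)
p,d=viewer.read_camera("side");cv2.imwrite("pics/s4.png",cv2.resize(p[100:260,260:480,::-1],None,fx=3.5,fy=3.5,interpolation=cv2.INTER_CUBIC))
```

```text
f [ 0.87923424 -0.07834936  0.40417104]
29.9 0.023382047440438987 24.989868700504303 [-1.10614934 -1.02764573 -0.10666091] [-3.10462954e-05 -2.33689351e-04 -4.60376578e-07]
```

View pics/s4.png

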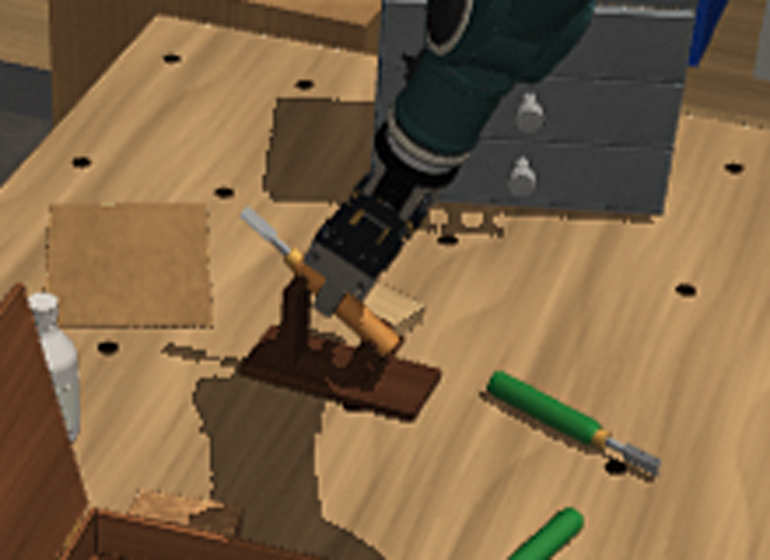

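Firm grip at the middle of the handle, 23.4 mm wide. The picture shows the fingers between the two forks. I lift it, carry it over the bay and measure it in hand.

```bash
cat >> h.py <<'E'
G0=gframe(GY,GS);R0=toolR(gframe(GY,.4),1);T0=GC+.012*G0[:,0]+.009*R0[:,2]
BAY=np.array([.513,.0765,.026])
def place(c,yaw=YAW,sl=0.):
    G=gframe(yaw,sl);return np.array(c)+G@G0.T@(T0-GC), G@G0.T@R0
E
python3 - <<'E'
from h import *
env.movel(T0+.05*G0[:,2],rate=.12)
env.movel(T0+.05*G0[:,2]+[0,0,.10],rate=.2)
t,R=place(BAY+[0,0,.12])
env.reach(t,R)
s=env.sense();print(s["t"],s["gripper_width"],s["grasp_force"],np.round(s["wrist_force"],1))
print("expected tip",BAY+[0,0,.12]+C@[.1225,0,0])
for c in("side","top","wrist"):
    s=env.sense();p,d=viewer.read_camera(c);cv2.imwrite(f"pics/{c}5.png",p[:,:,::-1]);np.save(f"pics/{c}5.npy",cloud(c,d,s))
    for n in("gouge","gouge_tip","free_bay","lid_handle"):print(c,n,[(np.round(r["at"],3).tolist(),round(r["score"],2)) for r in tip_of(c,n) if r["at"][1]>-.05][:2])
E
```

```text
32.7167 0.023001387941203877 24.989232122898102 [ 0.6  0.6 -1.5]
expected tip [0.63533442 0.08286713 0.146     ]
side gouge [([0.509, 0.073, 0.143], 0.53)]
side gouge_tip [([0.632, 0.086, 0.145], 0.72), ([0.353, -0.029, 0.011], 0.55)]
side free_bay [([0.514, 0.076, 0.007], 0.58)]
side lid_handle [([0.737, 0.088, 0.214], 0.65)]
top gouge [([0.77, -0.041, -0.001], 0.58)]
top gouge_tip []
top free_bay []
top lid_handle [([0.73, 0.089, 0.219], 0.7)]
wrist gouge [([0.507, 0.077, 0.146], 0.88), ([0.51, 0.136, 0.029], 0.63)]
wrist gouge_tip [([0.344, -0.034, 0.014], 0.78)]
wrist free_bay []
wrist lid_handle []
```

View pics/side5.png

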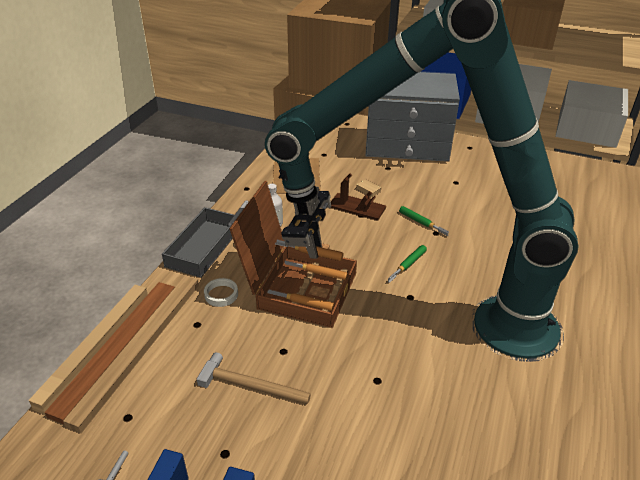

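The gouge in hand is level, at (0.508, 0.075) with its tip at (0.632, 0.086), so it sits 3–4 mm back of nominal. I lower it with that correction, watching the force.

Run:
```python
from h import *
B=BAY+C@[.0035,0,0]
env.movel(place(B+[0,0,.03])[0],rate=.12)
b=np.array(env.sense()["wrist_force"]);print(env.sense()["t"],b)
for dz in (.020,.015,.010,.007,.005,.004,.003,.002,.001,0,-.001,-.002):
    env.movel(place(B+[0,0,dz])[0],rate=.04)
    f=np.array(env.sense()["wrist_force"])-b;print(dz,f.round(1),round(env.sense()["t"],1))
    if np.linalg.norm(f)>6 and f[2]>2: break
for n in("gouge","gouge_tip"):
  for c in ("side",):
    viewer.read_camera(c);print(n,[np.round(r["at"],3).tolist() for r in tip_of(c,n) if r["at"][1]>-.05 and r["at"][0]>.4])
```

```text
34.3667 [ 0.33955331 -0.74907518 -0.78820886]
0.02 [-0.1  1.1 -0.2] 34.8
0.015 [-0.7  1.1  0.5] 35.0
0.01 [-0.5 -0.1 -0.2] 35.3
0.007 [0.1 1.6 0.4] 35.6
0.005 [-0.3  0.9  0.2] 35.8
0.004 [0.2 1.3 0.6] 36.1
0.003 [-0.2  1.2  0.1] 36.3
0.002 [-0.4  1.2  0.3] 36.6
0.001 [-0.6  1.3 -0.4] 36.8
0 [0.3 0.8 1. ] 37.1
-0.001 [-1.7  1.3  6.7] 37.3
gouge [[0.515, 0.074, 0.024]]
gouge_tip [[0.635, 0.089, 0.025]]
```

It rests on the ribs: contact came at the expected height. Release and check.

Run:
```python
from h import *
effector.release()
s=env.sense();print(s["t"],s["gripper_width"],np.round(s["wrist_force"],1))
a=np.array(s["ee_pos"]);R=np.array(s["tcp_rot"])
env.movel(a-.06*R[:,2],rate=.06)
env.movel(a-.06*R[:,2]+[-.05,0,.15],rate=.2)
env.reach([.42,-.15,.36],pushR(0.0))
for c in("side","top"):
    p,d=viewer.read_camera(c);cv2.imwrite(f"pics/{c}6.png",p[:,:,::-1])
    for n in("gouge","gouge_tip","free_bay","lid_handle","chisel","knife"):print(c,n,[(np.round(r["at"],3).tolist(),round(r["score"],2)) for r in tip_of(c,n) if r["at"][1]>-.01][:3])
    cv2.imwrite(f"pics/{c}6c.png",cv2.resize((p[170:340,210:390] if c=="side" else p[140:285,230:390])[:,:,::-1],None,fx=3.4,fy=3.4,interpolation=cv2.INTER_CUBIC))
A,B=cv2.imread("pics/side6c.png"),cv2.imread("pics/top6c.png");hh=max(len(A),len(B))
J=np.hstack([cv2.copyMakeBorder(x,0,hh-len(x),0,0,0) for x in(A,B)]);cv2.imwrite("pics/fin.png",cv2.resize(J,(800,int(hh*800/J.shape[1]))))
print(env.sense()["t"])
```

```text
38.45 0.08272342852308033 [-1.3 -2.1  6.5]
side gouge [([0.514, 0.076, 0.024], 0.55)]
side gouge_tip [([0.636, 0.088, 0.025], 0.77)]
side free_bay [([0.515, 0.077, 0.004], 0.67)]
side lid_handle [([0.755, 0.184, 0.0], 0.6), ([0.739, 0.089, 0.214], 0.57)]
side chisel [([0.515, 0.135, 0.022], 0.73)]
side knife [([0.517, 0.015, 0.023], 0.87)]
top gouge [([0.513, 0.08, 0.024], 0.69)]
top gouge_tip [([0.637, 0.083, 0.022], 0.88)]
top free_bay [([0.513, 0.075, 0.007], 0.44)]
top lid_handle [([0.732, 0.089, 0.22], 0.87)]
top chisel [([0.51, 0.132, 0.03], 0.75)]
top knife [([0.52, 0.014, 0.023], 0.77)]
42.3167
```

View pics/fin.png

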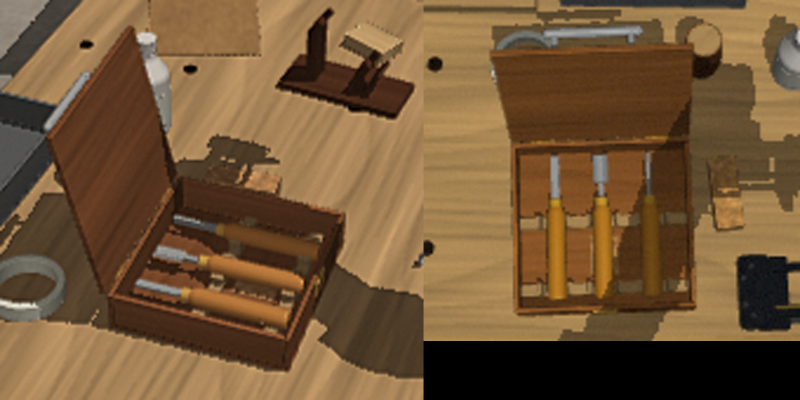

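The picture shows the gouge flat in the middle bay at (601,245), parallel to its neighbours at (556,245) and (650,245). The lid is on its stop, the neighbours are in their bays and the gripper is clear.

```bash
python3 -c "
from h import *
print(workorder.finish_job())"
```

```text
the job is handed in; nothing more can be done
None
```

I handed the job in at about 42 s of the 72 s allowed; no verdict came back. At my last look, the lid stood on its stop, the gouge lay flat in the empty middle bay with its handle to the front, and the chisel and knife were still in their bays, moved by no more than about 5 mm.

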